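# Load the drying rack, wind its timer and start it

### The job

Stack all the sample canisters from the tray lying on their sides in the drying rack as a pyramid, centred across the two combs: the three notches first, then each further one saddled in the gap between two below. When the pyramid is complete, wind the timer's key fully, clockwise to its stop, and then start the dryer by pressing the pedal right down to its stop and letting it come up again. Leave the bowl, screwdriver and bit holder where they are.

Things in the scene. Friction and masses are not known exactly. Their poses are not given: they have to be found in the camera images.
- can1: sealed aluminium sample canister, a cylinder 44 mm in diameter and 56 mm long, 140 g, lying on its side at the start; at each end a rim 5 mm wide and 22 mm in radius, the wall between them 21 mm in radius; flat ends. All alike; there are 4, 5 or 6. Origin: its centre; its x axis is the long axis. Lying canisters roll easily
- can2: sealed aluminium sample canister, a cylinder 44 mm in diameter and 56 mm long, 140 g, lying on its side at the start; at each end a rim 5 mm wide and 22 mm in radius, the wall between them 21 mm in radius; flat ends. All alike; there are 4, 5 or 6. Origin: its centre; its x axis is the long axis. Lying canisters roll easily
- can3: sealed aluminium sample canister, a cylinder 44 mm in diameter and 56 mm long, 140 g, lying on its side at the start; at each end a rim 5 mm wide and 22 mm in radius, the wall between them 21 mm in radius; flat ends. All alike; there are 4, 5 or 6. Origin: its centre; its x axis is the long axis. Lying canisters roll easily
- can4: sealed aluminium sample canister, a cylinder 44 mm in diameter and 56 mm long, 140 g, lying on its side at the start; at each end a rim 5 mm wide and 22 mm in radius, the wall between them 21 mm in radius; flat ends. All alike; there are 4, 5 or 6. Origin: its centre; its x axis is the long axis. Lying canisters roll easily
- can5: sealed aluminium sample canister, a cylinder 44 mm in diameter and 56 mm long, 140 g, lying on its side at the start; at each end a rim 5 mm wide and 22 mm in radius, the wall between them 21 mm in radius; flat ends. All alike; there are 4, 5 or 6. Origin: its centre; its x axis is the long axis. Lying canisters roll easily
- can6: sealed aluminium sample canister, a cylinder 44 mm in diameter and 56 mm long, 140 g, lying on its side at the start; at each end a rim 5 mm wide and 22 mm in radius, the wall between them 21 mm in radius; flat ends. All alike; there are 4, 5 or 6. Origin: its centre; its x axis is the long axis. Lying canisters roll easily
- tray: fixed shallow steel tray, 262 x 302 mm, 17 mm high, walls and floor 5 mm thick, in which the canisters lie; origin: centre of its underside; x and y along its sides
- rack: fixed drying rack: grey base 230 (x) x 110 (y) x 24 mm with two combs of four round pegs, 24 mm apart along y. Pegs: 48 mm apart along x, 10 mm thick, tops 44 mm above the bench. A canister lies along y across both combs in a notch between two pegs (three notches); the combs bear only its middle 30 mm, its ends stay free for fingers. Origin: centre of the underside
- slot_a1 (a point): where a canister's centre lies when it rests in the rack: first notch (rack x = -48 mm), 49 mm above the bench, in the middle of the rack's width; its y axis is the direction the canister lies along
- slot_a2 (a point): where a canister's centre lies when it rests in the rack: middle notch (x = 0), 49 mm above the bench, in the middle of the rack's width; its y axis is the direction the canister lies along
- slot_a3 (a point): where a canister's centre lies when it rests in the rack: last notch (x = +48 mm), 49 mm above the bench, in the middle of the rack's width; its y axis is the direction the canister lies along
- slot_b1 (a point): where a canister's centre lies when it rests in the rack: second layer, saddled between the canisters of the first and middle notch, 85.9 mm above the bench, in the middle of the rack's width; its y axis is the direction the canister lies along
- slot_b2 (a point): where a canister's centre lies when it rests in the rack: second layer, saddled between the canisters of the middle and last notch, 85.9 mm above the bench, in the middle of the rack's width; its y axis is the direction the canister lies along
- slot_c1 (a point): where a canister's centre lies when it rests in the rack: third layer, saddled between the two canisters of the second layer, 122.8 mm above the bench, in the middle of the rack's width; its y axis is the direction the canister lies along
- timer: fixed white spring timer, a box 84 x 84 x 40 mm high, with a winged steel key upright on its top at the centre; origin: centre of its underside
- key_grip (a point): centre of the key's wing, 71 mm above the bench, on the key's vertical axis. The wing is an upright plate 46 mm wide (along this point's x axis), 8 mm thick (along its y axis) and 26 mm high (58 to 84 mm above the bench), on a stem 12 mm thick. The point turns with the key
- key (a joint): angle of the key in rad: grows as it is wound clockwise seen from above; 3.6 is fully wound, against a stop; starts between 0 and 0.5. Works against a spring and friction of together 0.08 to 0.12 N m, and a ratchet-like friction keeps it where it is let go
- pedal_base: fixed base of the pedal switch, a dark steel plate 130 (x) x 80 (y) x 8 mm, with the hinge across it 45 mm from its centre towards +x; origin: centre of the underside
- pedal_pad (a point): point on the top of the pedal's ribbed tread, on its centre line, 85 mm from the hinge, about 47 mm above the bench when up and about 24 mm when fully down; moves with the pedal. The tread is 64 mm wide and runs 15 mm farther towards its free end
- pedal (a joint): angle of the pedal in rad: 0 is up, 0.28 is down against its stop. A spring pushes it back up; at pedal_pad it takes about 3 N to start and 8 N at the stop
- bowl: bystander: a brass bowl 100 mm wide, 45 mm high, beyond the work; origin under its centre
- driver: bystander: a screwdriver lying on the bench beyond the work; origin near its middle
- bits: bystander: a black bit holder, 75 x 16 x 20 mm, beyond the work; origin under its centre
There are look-alikes about, which are no part of the job. Several things look just like the pedal_base: the one meant starts farthest to the robot's left. What is shaped like the can4 but yellow is not meant.

How it is judged (in metres and radians):
On the way, in this order (a step that is already met when the one before it is completed fails the run):
1. every canister lies in the rack's pyramid, let go ((distance between can1 and slot_a1 below 0.013 m or distance between can1 and slot_a2 below 0.013 m or distance between can1 and slot_a3 below 0.013 m or distance between can1 and slot_b1 below 0.013 m or distance between can1 and slot_b2 below 0.013 m or distance between can1 and slot_c1 below 0.013 m) and angle between the x axis of each of can1, can2, can3, can4, can5, can6 and the y axis of rack, either way round below 0.25 rad and linear speed of each of can1, can2, can3, can4, can5, can6 below 0.03 m/s and (distance between can2 and slot_a1 below 0.013 m or distance between can2 and slot_a2 below 0.013 m or distance between can2 and slot_a3 below 0.013 m or distance between can2 and slot_b1 below 0.013 m or distance between can2 and slot_b2 below 0.013 m or distance between can2 and slot_c1 below 0.013 m) and (distance between can3 and slot_a1 below 0.013 m or distance between can3 and slot_a2 below 0.013 m or distance between can3 and slot_a3 below 0.013 m or distance between can3 and slot_b1 below 0.013 m or distance between can3 and slot_b2 below 0.013 m or distance between can3 and slot_c1 below 0.013 m) and (distance between can4 and slot_a1 below 0.013 m or distance between can4 and slot_a2 below 0.013 m or distance between can4 and slot_a3 below 0.013 m or distance between can4 and slot_b1 below 0.013 m or distance between can4 and slot_b2 below 0.013 m or distance between can4 and slot_c1 below 0.013 m) and (distance between can5 and slot_a1 below 0.013 m or distance between can5 and slot_a2 below 0.013 m or distance between can5 and slot_a3 below 0.013 m or distance between can5 and slot_b1 below 0.013 m or distance between can5 and slot_b2 below 0.013 m or distance between can5 and slot_c1 below 0.013 m) and (distance between can6 and slot_a1 below 0.013 m or distance between can6 and slot_a2 below 0.013 m or distance between can6 and slot_a3 below 0.013 m or distance between can6 and slot_b1 below 0.013 m or distance between can6 and slot_b2 below 0.013 m or distance between can6 and slot_c1 below 0.013 m) and contact force between the fingers and can1 below 0.1 N and contact force between the fingers and can2 below 0.1 N and contact force between the fingers and can3 below 0.1 N and contact force between the fingers and can4 below 0.1 N and contact force between the fingers and can5 below 0.1 N and contact force between the fingers and can6 below 0.1 N), for 0.3 s.
2. the key is wound fully (value of joint key above 3.4 rad), for 0.2 s.
3. the pedal is pressed down to its stop (value of joint pedal above 0.26 rad), for 0.1 s.
At the end, for the whole second after the job is handed in: every canister lies at rest in one of the rack's pyramid places, its centre within 13 mm of that place and its axis within 0.25 rad of the rack's y axis; the key is wound past 3.3 rad (3.4 when wound); the pedal has been pressed past 0.26 rad and is up again (below 0.05) (all of step 1 and value of joint key above 3.3 rad and value of joint pedal below 0.05 rad); the robot touches nothing.
It fails at once if the bowl is moved more than 30 mm (distance of bowl from where it was at the start of the episode above 0.03 m).
It fails at once if the screwdriver is moved more than 30 mm (distance of driver from where it was at the start of the episode above 0.03 m).
It fails at once if the bit holder is moved more than 30 mm (distance of bits from where it was at the start of the episode above 0.03 m).
Of can1, can2, can3, can4, can5, can6 only 4 to 6 are there at a start; the rules pass over those that are not, and their reading is None.
At some moment in a run one of can1, can2, can3, can4, can5, can6 may be knocked a few centimetres aside while the robot is not near it.
Once in a run the grip may slacken for a moment while it holds something.
It also fails if it takes over 210 s, if anything falls off the work surface, if the arm or the gripper's body presses on something with over 40 N, if the wrist force passes 120 N, or if a joint passes its speed limit or range.

### The arm

A 6-joint arm with a two-finger parallel gripper is mounted at the origin on the work surface. World frame = base frame: x ahead of the robot, y to its left, z up, the work surface at z = 0. Lengths are in m, angles in degrees, forces in N, time in s.
With the tool pointing down it reaches from about 0.3 to 0.75 m from the base axis. Payload 8.5 kg.
Tool frame: the origin (TCP) lies midway between the tips of the shut fingers; the grasp point (between the pads) lies 19 mm behind it; z points along the fingers, y is the line along which they close (so a half turn about z gives the same grasp; the last joint's range is limited). The gripper opens to 85 mm and grips with 20 to 120 N. Pads are 22 mm wide; open, the fingers measure 114 mm over their backs; the gripper's body (76 mm by 85 mm) begins 54 mm behind the grasp point. The pads swing forward as they close: fully open they stand 13 mm farther back than shut.
Start: joints at [54.357, 21.807, 74.336, -0, 83.858, -12.336], TCP at [0.218, 0.505, 0.231] pointing down, gripper open.
Joint ranges: [-178.18, 178.18], [-50.72, 133.34], [12.68, 142.11], [-81.47, 261.47], [9.98, 163.14], [-165.26, 165.26]. Speed limits (degrees/s): [136.94, 136.94, 180, 180, 180, 180].

### API

Orientations are given as a 3x3 rotation matrix whose columns are the frame's x, y, z axes.
In Python, from rig import observe, optics, order, spotter gives the robot as it stands.
- The arm moves only by the tool move_arm, never from a script. Its argument "series" is text: rows parted by semicolons, each of 5 numbers parted by spaces: the shift along the tool's x, y, z in cm, then the turn about the tool's z in degrees, then the opening, from -1 (shut) to 1 (fully open). A call has 1 to 8 rows; each row is the pose to reach, as a shift and turn from the pose commanded when the call began, along the tool's axes at that moment; what a row does not reach only later rows make up. A row lasts 1/8 s, in which the tool goes at most 62.5 mm and 10.7 degrees, less where a joint would pass 70% of its speed; a pose out of reach is approached as far as the arm can. A call with a gripper value outside its range is refused whole. The fingers move at their own pace and stop on an object; "force" is the grip in N (left out, the last holds). Time passes only in rows, so rows that repeat a pose let the fingers close. It gives the time, the measured TCP pose, the force, the opening and the grip force at its end, in the units of the state.
- observe(): the state, without advancing time (a new reading comes with each control period).
- optics.get_image(name): name is "scene" or "side" or "wrist"; returns a dict with "pixels" (420x560x3 uint8, blue, green, red), "camera_matrix" (3x3 intrinsics, pixels), "rvec" (rotation vector, rad) and "tvec" (3), from world to camera coordinates, as OpenCV has them. Camera axes: x right, y down, z forward; pixel columns grow to the right and rows downward; lengths in m; the calibration is good to about 2 mm. A picture is of the moment at which its call begins. There is no depth.
- order.close_job(): hands the job in; it is judged then, once.
Trained networks look in the newest picture that a camera, given by its name, has taken for a name from the list of things; names that differ only in an ending like _2 or _b are one class to them, and where a whole thing is asked for, a point or a joint stands for the part that bears it (a point fixed in the world has none). Each returns a list of dicts, best first, with "score" (0 to 1); they miss things now and then, are a little off and sometimes report something else, mostly with a low value. They report only what shows in the picture. A call takes as long as a camera call. They do not tell look-alikes from the thing itself.
- spotter.find_in(thing, camera): "point" ([x, y, z] in m, in world coordinates, good to about 4 mm: the middle of the surface that is visible of it).
- spotter.cut_out(thing, camera): "pixels" (420x560 bool, what is visible of it).
- spotter.mark_of(thing, camera): "point" ([x, y, z] in m, in world coordinates, good to about 4 mm: a listed point, or the origin of a listed thing).
The state is a dict: "time_s": time; "q": joint angles; "qvel": joint speeds; "joint_efforts": joint torques, N m; "position": TCP position; "tool_rot": TCP orientation; "ft_force": force on the tool from outside, world axes, zero at the start; "wrist_torque": the same for the moment, N m; "grip_width": finger opening in m; "gripper_force": force on a finger pad.
Only numpy, scipy, OpenCV 4.12 (cv2) and the standard library are available. Lean on these libraries where they do the work, as an engineer would, in place of code of your own. Each camera call takes 0.05 s, during which the arm holds its last target. There are 200 camera calls.

## Working session

There is one attempt and no reset: what is moved stays moved. The work goes in short steps, Python scripts to look and compute and a tool call to move; the robot and the scene stay as the last step left them, time stands still between calls to the robot, and variables do not carry over. Pictures are saved under pics/ and viewed, at most 14 in all, crops included, and the job is handed in when it is done.

Besides the shell and the picture viewer there is one more tool, called after "Call:" as name(argument=value, ...), one argument or row to a line, values as JSON. move_arm: Moves the arm, as the interface text tells. Its arguments: {"type":"object","properties":{"series":{"type":"string"},"force":{"type":"number"}},"required":["series"]}

```bash
mkdir -p pics; ls; cat > h.py <<'E'
from rig import observe, optics, order, spotter
import numpy as np, cv2
np.set_printoptions(precision=3,suppress=True)
def save(cam,name):
    im=optics.get_image(cam); cv2.imwrite('pics/'+name+'.png',im['pixels']); return im
def proj(im,P):
    p,_=cv2.projectPoints(np.array(P,float).reshape(-1,3),np.array(im['rvec'],float),np.array(im['tvec'],float),np.array(im['camera_matrix'],float),None); return p.reshape(-1,2)
def ray(im,uv,z):
    R,_=cv2.Rodrigues(np.array(im['rvec'],float)); K=np.array(im['camera_matrix'],float); t=np.array(im['tvec'],float).reshape(3)
    d=R.T@np.linalg.inv(K)@np.array([uv[0],uv[1],1.]); c=-R.T@t; return c+d*(z-c[2])/d[2]
def show(thing,cam,f='find_in'):
    for d in getattr(spotter,f)(thing,cam): print(f,cam,thing,round(d['score'],2),np.array(d['point']))
E
python3 - <<'E'
from h import *
s=observe(); print({k:np.array(v) for k,v in s.items()})
a=save('scene','s0'); b=save('side','d0')
for c in ('scene','side'):
    for t in ('can1','rack','timer','key_grip','pedal_base','pedal_pad','tray','bowl'):
        show(t,c,'mark_of')
E
```

```text
pics
{'time_s': array(0.), 'q': array([ 54.355,  21.842,  74.386,  -0.001,  83.857, -12.338]), 'qvel': array([ 0.038, -0.07 , -0.059,  0.116,  0.008,  0.113]), 'joint_efforts': array([ -0.   , -44.846, -23.128,  -0.   ,   0.005,   0.   ]), 'position': array([0.217, 0.505, 0.231]), 'tool_rot': array([[-0.918,  0.396, -0.001],
       [ 0.396,  0.918, -0.001],
       [ 0.   , -0.001, -1.   ]]), 'ft_force': array([-0.48 ,  0.676, -0.335]), 'wrist_torque': array([-0.008, -0.019,  0.02 ]), 'gripper_force': array(0.), 'grip_width': array(0.086)}
mark_of scene can1 0.91 [ 0.55  -0.158  0.024]
mark_of scene can1 0.91 [ 0.623 -0.171  0.028]
mark_of scene can1 0.76 [ 0.549 -0.275  0.024]
mark_of scene can1 0.65 [ 0.326 -0.184  0.023]
mark_of scene can1 0.61 [ 0.473 -0.288  0.03 ]
mark_of scene rack 0.7 [0.513 0.051 0.004]
mark_of scene timer 0.65 [ 0.426  0.302 -0.004]
mark_of scene key_grip 0.61 [0.428 0.303 0.069]
mark_of scene pedal_base 0.86 [0.611 0.292 0.001]
mark_of scene pedal_base 0.77 [0.265 0.209 0.001]
mark_of scene pedal_base 0.26 [ 0.548 -0.221  0.001]
mark_of scene pedal_pad 0.85
[... 361 characters left out ...]
de can1 0.71 [ 0.621 -0.172  0.026]
mark_of side can1 0.69 [ 0.548 -0.272  0.024]
mark_of side can1 0.59 [ 0.484 -0.154  0.026]
mark_of side rack 0.87 [0.515 0.053 0.001]
mark_of side timer 0.97 [ 0.424  0.304 -0.   ]
mark_of side key_grip 0.58 [0.424 0.303 0.069]
mark_of side pedal_base 0.93 [0.266 0.208 0.002]
mark_of side pedal_base 0.56 [ 0.613  0.296 -0.   ]
mark_of side pedal_base 0.23 [ 0.774  0.188 -0.001]
mark_of side pedal_pad 0.8 [0.579 0.303 0.044]
mark_of side pedal_pad 0.74 [ 0.772  0.182 -0.002]
mark_of side pedal_pad 0.65 [0.238 0.231 0.05 ]
mark_of side pedal_pad 0.54 [0.515 0.053 0.048]
mark_of side tray 0.85 [ 0.546 -0.222  0.   ]
mark_of side bowl 0.91 [0.768 0.049 0.001]
```

View pics/s0.png

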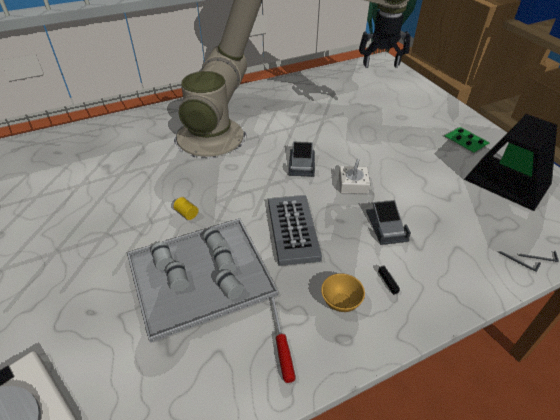

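View pics/d0.png

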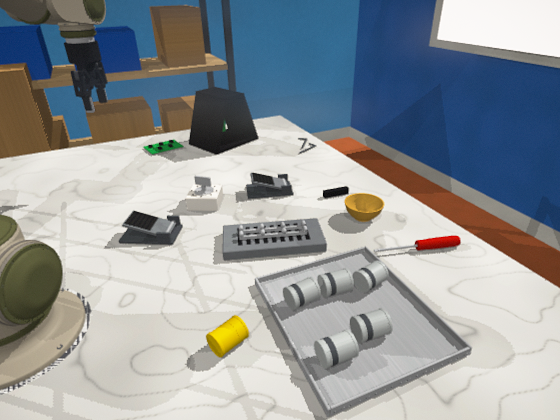

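```bash
cat >> h.py <<'E'
from scipy.optimize import minimize
def box(sx,sy,z0,z1,cx=0,cy=0):
    return np.array([[cx+a*sx/2,cy+b*sy/2,z] for a in(-1,1) for b in(-1,1) for z in(z0,z1)])
_t=np.linspace(0,2*np.pi,24,endpoint=False)
CAN=[np.array([[x,.022*np.cos(t),.022*np.sin(t)] for x in(-.028,.028) for t in _t])]
RACK=[box(.23,.11,0,.024)]+[box(.01,.034,.024,.044,x) for x in(-.072,-.024,.024,.072)]
def masks(thing,cams=('scene','side')):
    return [(optics.get_image(c),[(d['score'],np.array(d['pixels']).astype(np.uint8)) for d in spotter.cut_out(thing,c)]) for c in cams]
def pick(ms,P,r=15):
    out=[]
    for im,l in ms:
        p=proj(im,P)[0]; best=None
        for s,m in l:
            if m.sum()<20: continue
            v,u=np.nonzero(m); d=np.hypot(u.mean()-p[0],v.mean()-p[1])
            if d<r and (best is None or d<best[0]): best=(d,m)
        if best: out.append((im,best[1]))
    return out
def iou(p,z,parts,obs):
    c,s=np.cos(p[2]),np.sin(p[2]); R=np.array([[c,-s,0],[s,c,0],[0,0,1]]); J=0
    for im,m in obs:
        r=np.zeros((420*4,560*4),np.uint8)
        for q in parts: cv2.fillConvexPoly(r,cv2.convexHull(np.round(proj(im,q@R.T+[p[0],p[1],z])*4+1.5).astype(np.int32)),1)
        r=cv2.resize(r.astype(np.float32),(560,420),interpolation=cv2.INTER_AREA)
        J+=np.minimum(r,m).sum()/np.maximum(r,m).sum()
    return J/len(obs)
def fit(P,parts,obs,z,yaws):
    best=None
    x0s=sorted([(-iou([P[0],P[1],y],z,parts,obs),y) for y in yaws])[:3]
    for _,y in x0s:
        r=minimize(lambda p:-iou([P[0]+p[0]*.01,P[1]+p[1]*.01,y+p[2]*.3],z,parts,obs),[0,0,0],method='Nelder-Mead',options=dict(initial_simplex=[[0,0,0],[.5,0,0],[0,.5,0],[0,0,.7]],maxfev=150))
        if best is None or r.fun<best[0]: best=(r.fun,[P[0]+r.x[0]*.01,P[1]+r.x[1]*.01,np.degrees(y+r.x[2]*.3)])
    return -best[0],np.array(best[1])
Y=np.radians(np.arange(-90,90,15))
E
python3 - <<'E'
from h import *
cm=masks('can1'); 
for P in [(.55,-.158,.027),(.622,-.171,.027),(.548,-.274,.027),(.472,-.289,.027),(.484,-.154,.027)]:
    o=pick(cm,P); print('can',P,len(o),fit(P,CAN,o,.027,Y) if o else None)
P=(.514,.052,0.02); o=pick(masks('rack'),P,40); print('rack',len(o),fit(P,RACK,o,0,Y))
P=(.425,.303,.02); o=pick(masks('timer'),P,40); print('timer',len(o))
P=(.612,.294,0.02); o=pick(masks('pedal_base'),P,40); print('pb',len(o),fit(P,[box(.13,.08,0,.008),box(.1,.064,.02,.05,-.02)],o,0,np.radians([-30,-15,0,15])))
o=pick(masks('key_grip'),(.426,.303,.071),30); print('key',len(o),fit((.426,.303),[box(.046,.008,.058,.084),box(.012,.012,.04,.06)],o,0,Y))
E
```

```text
can (0.55, -0.158, 0.027) 1 (np.float64(0.9119696617126465), array([ 0.553, -0.158, -8.787]))
can (0.622, -0.171, 0.027) 2 (np.float64(0.9202629327774048), array([ 0.623, -0.171, 10.826]))
can (0.548, -0.274, 0.027) 2 (np.float64(0.9171551465988159), array([ 0.548, -0.273, -6.461]))
can (0.472, -0.289, 0.027) 2 (np.float64(0.9140284657478333), array([ 0.471, -0.288, -0.504]))
can (0.484, -0.154, 0.027) 2 (np.float64(0.8162075281143188), array([ 0.482, -0.153,  5.084]))
rack 2 (np.float64(0.9611489772796631), array([  0.515,   0.052, -18.269]))
timer 2
pb 2 (np.float64(0.7767105102539062), array([  0.615,   0.293, -15.622]))
key 2 (np.float64(0.6732083559036255), array([  0.425,   0.305, -40.949]))
```

```bash
cat >> h.py <<'E'
import sys
def go(x,y,z,psi):
    """psi: heading (deg) of tool y"""
    s=observe(); R=np.array(s['tool_rot']); p=np.array(s['position'])
    d=R.T@(np.array([x,y,z])-p)*100; cur=np.degrees(np.arctan2(R[1,1],R[0,1]))
    t=-((psi-cur+180)%360-180)
    print('go cm',d,'turn %.1f'%t,'rows>=%.1f'%max(np.linalg.norm(d)/6.25,abs(t)/10.7),'cur psi %.1f tcp'%cur,p,'w %.3f f %.1f t %.2f q6 %.0f'%(s['grip_width'],s['gripper_force'],s['time_s'],s['q'][5]))
def refine(P,z=.027,cams=('wrist',),r=60,yaws=Y):
    o=pick(masks('can1',cams),(P[0],P[1],z),r)
    if not o: print('none'); return None
    f=fit(P,CAN,o,z,yaws); print('can',len(o),round(f[0],3),f[1]); return f[1]
E
python3 -c "
from h import *
go(.471,-.288,.2,0)"
```

```text
go cm [-54.652 -62.812   3.132] turn 66.7 rows>=13.3 cur psi 66.7 tcp [0.218 0.505 0.231] w 0.085 f 0.0 t 1.90 q6 -12
```

Call:
move_arm(
  series="-55 -63 3 67 0.45;-55 -63 3 67 0.45;-55 -63 3 67 0.45;-55 -63 3 67 0.45;-55 -63 3 67 0.45;-55 -63 3 67 0.45;-55 -63 3 67 0.45;-55 -63 3 67 0.45",
  force=60,
)

```text
time_s: 2.9
position: [0.3708, 0.0273, 0.2137]
tool_rot: [[0.006, 1.0, 0.001], [1.0, -0.006, -0.0], [-0.0, 0.001, -1.0]]
ft_force: [1.0, 0.3, 0.1]
grip_width: 0.062
gripper_force: 0.0
```

```bash
python3 -c "
from h import *
go(.471,-.288,.2,0)"
```

```text
go cm [-31.467  10.21    1.389] turn -0.4 rows>=5.3 cur psi -0.4 tcp [0.371 0.027 0.214] w 0.062 f 0.0 t 2.90 q6 -14
```

Call:
move_arm(
  series="-31.5 10 1.4 -0.4 0.45;-31.5 10 1.4 -0.4 0.45;-31.5 10 1.4 -0.4 0.45;-31.5 10 1.4 -0.4 0.45;-31.5 10 1.4 -0.4 0.45;-31.5 10 1.4 -0.4 0.45;-31.5 10 1.4 -0.4 0.45",
)

```text
time_s: 3.78
position: [0.4686, -0.2863, 0.1989]
tool_rot: [[-0.001, 1.0, -0.001], [1.0, 0.001, 0.001], [0.001, -0.001, -1.0]]
ft_force: [0.5, -0.1, 0.2]
grip_width: 0.0621
gripper_force: 0.0
```

```bash
python3 - <<'E'
from h import *
im=save('wrist','w0')
a=refine((.471,-.288)); b=refine((.548,-.273)); refine((.553,-.158)); refine((.482,-.153))
print(observe()['q'])
go(a[0],a[1],.06,a[2])
E
```

```text
can 1 0.954 [ 0.472 -0.289 -1.992]
can 1 0.954 [ 0.549 -0.273 -5.604]
can 1 0.937 [ 0.552 -0.157 -6.111]
can 1 0.925 [ 0.482 -0.154  5.59 ]
[-43.71   23.115  77.685   0.001  79.182 -43.843]
go cm [-0.304  0.286 13.967] turn 2.1 rows>=2.2 cur psi 0.1 tcp [ 0.469 -0.286  0.2  ] w 0.062 f 0.0 t 4.22 q6 -44
```

View pics/w0.png

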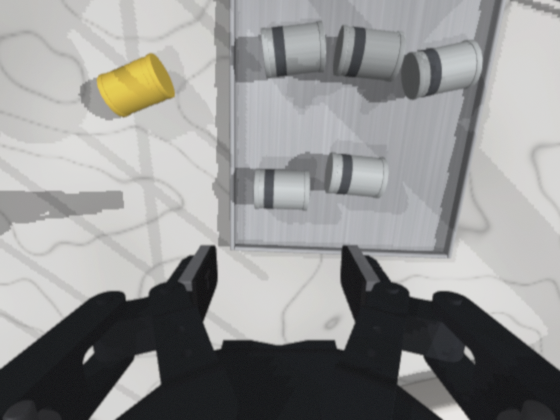

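Call:
move_arm(
  series="-0.3 0.2 6 2 0.45;-0.3 0.2 12 2 0.45;-0.3 0.2 16 2 0.45;-0.3 0.2 18 2 0.45;-0.3 0.2 19 2 0.45;-0.3 0.2 19 2 0.45;-0.3 0.2 19 2 0.1;-0.3 0.2 19 2 0.1",
  force=60,
)

```text
time_s: 5.22
position: [0.4711, -0.2895, 0.0103]
tool_rot: [[0.033, 0.999, 0.001], [0.999, -0.033, -0.001], [-0.001, 0.001, -1.0]]
ft_force: [0.2, -0.7, 2.4]
grip_width: 0.0555
gripper_force: 63.3
```

Call:
move_arm(
  series="0 0 0 0 0;0 0 0 0 0",
)

```text
time_s: 5.48
position: [0.4711, -0.2895, 0.0102]
tool_rot: [[0.033, 0.999, 0.001], [0.999, -0.033, -0.001], [-0.001, 0.001, -1.0]]
ft_force: [0.1, 0.7, 5.3]
grip_width: 0.0556
gripper_force: 63.7
```

```bash
python3 -c "
from h import *
go(.4694,.067,.15,71.7)"
```

```text
go cm [ 35.606  -1.343 -14.02 ] turn -73.6 rows>=6.9 cur psi -1.9 tcp [ 0.471 -0.289  0.01 ] w 0.056 f 63.7 t 5.47 q6 -42
```

Call:
move_arm(
  series="0 0 -5 0 0;0 0 -11 0 0;3 0 -14 -8 0;9 -0.3 -14 -18 0;15 -0.5 -14 -28 0;21 -0.8 -14 -38 0;27 -1 -14 -48 0;32 -1.2 -14 -58 0",
)

```text
time_s: 6.48
position: [0.4688, 0.0332, 0.1494]
tool_rot: [[-0.833, 0.553, -0.0], [0.553, 0.833, 0.0], [0.0, 0.0, -1.0]]
ft_force: [1.0, -0.5, -1.6]
grip_width: 0.0556
gripper_force: 64.7
```

```bash
python3 - <<'E'
from h import *
go(.4694,.067,.15,71.7)
save('wrist','w1')
P=(.514,.052,0.02); o=pick(masks('rack',('wrist',)),P,200); print('rack',len(o),[fit((.515,.052),RACK,o,0,np.radians([-25,-18,-10]))] if o else 0)
E
```

```text
go cm [ 1.822  2.848 -0.059] turn -15.2 rows>=1.4 cur psi 56.5 tcp [0.469 0.033 0.149] w 0.056 f 64.7 t 6.47 q6 -67
rack 1 [(np.float64(0.6272457838058472), array([  0.516,   0.053, -18.745]))]
```

View pics/w1.png

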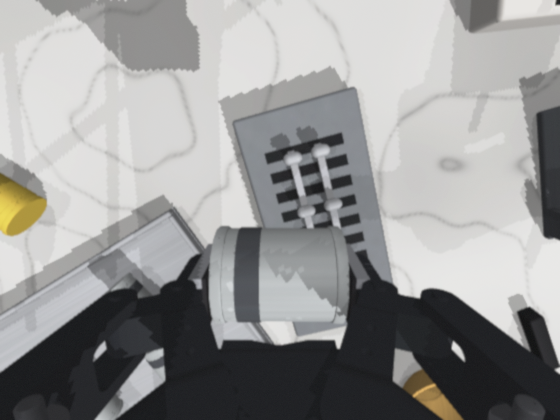

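Call:
move_arm(
  series="1.8 2.9 0 -10 0;1.8 2.9 0 -15 0;1.8 2.9 5 -15 0;1.8 2.9 9 -15 0;1.8 2.9 10.5 -15 0;1.8 2.9 11.3 -15 0;1.8 2.9 11.7 -15 0;1.8 2.9 11.7 -15 0",
)

```text
time_s: 7.62
position: [0.4698, 0.065, 0.0325]
tool_rot: [[-0.946, 0.325, -0.002], [0.325, 0.946, 0.0], [0.002, -0.001, -1.0]]
ft_force: [-4.1, 0.5, -2.2]
grip_width: 0.0555
gripper_force: 64.8
```

```bash
python3 - <<'E'
from h import *
go(.470,.0677,.032,71.5); print(observe()['ft_force'])
E
```

```text
go cm [0.064 0.259 0.045] turn -0.4 rows>=0.0 cur psi 71.1 tcp [0.47  0.065 0.032] w 0.056 f 64.8 t 7.62 q6 -78
[-4.072  0.499 -2.244]
```

Call:
move_arm(
  series="0.1 0.3 0 0 0;0.1 0.3 0.1 0 0;0.1 0.3 0.1 0 0.5;0.1 0.3 0.1 0 0.55;0.1 0.3 0.1 0 0.55;0.1 0.3 0.1 0 0.55",
)

```text
time_s: 8.38
position: [0.4709, 0.0683, 0.0314]
tool_rot: [[-0.946, 0.324, 0.0], [0.324, 0.946, -0.0], [-0.0, 0.0, -1.0]]
ft_force: [-0.1, 0.6, -0.3]
grip_width: 0.0664
gripper_force: 0.0
```

Call:
move_arm(
  series="0 0 -3 0 0.55;0 0 -8 0 0.55;0 0 -14 0 0.55",
)

```text
time_s: 8.75
position: [0.4702, 0.0683, 0.1725]
tool_rot: [[-0.946, 0.324, -0.002], [0.324, 0.946, 0.0], [0.002, -0.0, -1.0]]
ft_force: [1.1, 0.1, 0.5]
grip_width: 0.0663
gripper_force: 0.0
```

```bash
python3 - <<'E'
from h import *
save('wrist','w2')
print(observe()['time_s'])
refine((.47,.0677),.049)
refine((.47,.0677),.049,('scene','side'),12)
refine((.549,-.273),.027,('scene','side'),12)
go(.549,-.273,.2,-6)
E
```

```text
8.8
can 1 0.953 [   0.471    0.07  -108.241]
can 2 0.91 [   0.471    0.07  -109.104]
can 2 0.935 [ 0.548 -0.274 -6.145]
go cm [-18.487 -29.747  -2.96 ] turn 77.1 rows>=7.2 cur psi 71.1 tcp [0.47  0.068 0.171] w 0.066 f 0.0 t 9.30 q6 -77
```

Call:
move_arm(
  series="-3 -5 -3 10 0.5;-7 -11 -3 20 0.5;-10 -16 -3 30 0.5;-13 -21 -3 40 0.5;-16 -26 -3 50 0.5;-18.5 -30 -3 60 0.5;-18.5 -30 -3 70 0.5;-18.5 -30 -3 77 0.5",
)

```text
time_s: 10.3
position: [0.5483, -0.2761, 0.2003]
tool_rot: [[0.109, 0.994, -0.001], [0.994, -0.109, 0.001], [0.001, -0.001, -1.0]]
ft_force: [0.2, -0.5, -0.0]
grip_width: 0.0639
gripper_force: 0.0
```

```bash
python3 - <<'E'
from h import *
a=refine((.5485,-.2735))
go(a[0],a[1],.01,a[2])
E
```

```text
can 1 0.929 [ 0.549 -0.274 -6.294]
go cm [ 0.197  0.054 19.07 ] turn 0.3 rows>=3.1 cur psi -6.0 tcp [ 0.548 -0.276  0.201] w 0.064 f 0.0 t 10.40 q6 -32
```

Call:
move_arm(
  series="0.2 0 6 0 0.5;0.2 0 12 0 0.5;0.2 0 16 0 0.5;0.2 0 18 0 0.5;0.2 0 19 0 0.5;0.2 0 19 0 0.5;0.2 0 19 0 0.1;0.2 0 19 0 0",
)

```text
time_s: 11.4
position: [0.5491, -0.2737, 0.0124]
tool_rot: [[0.103, 0.995, 0.002], [0.995, -0.103, -0.001], [-0.001, 0.002, -1.0]]
ft_force: [0.7, -0.3, 2.3]
grip_width: 0.055
gripper_force: 63.3
```

Call:
move_arm(
  series="0 0 0 0 0;0 0 0 0 0;0 0 -5 0 0;0 0 -11 0 0;3 -0.6 -14 -8 0;8 -1.7 -14 -17 0;13 -2.8 -14 -26 0;18 -3.9 -14 -36 0",
)

```text
time_s: 12.4
position: [0.5278, -0.0888, 0.1512]
tool_rot: [[-0.506, 0.863, -0.001], [0.863, 0.506, 0.0], [0.001, -0.0, -1.0]]
ft_force: [0.0, 0.9, -0.4]
grip_width: 0.0553
gripper_force: 64.4
```

```bash
python3 - <<'E'
from h import *
go(.5155,.0525,.15,71.5)
E
```

```text
go cm [12.809  6.09   0.128] turn -41.1 rows>=3.8 cur psi 30.4 tcp [ 0.528 -0.089  0.151] w 0.055 f 64.4 t 12.40 q6 -53
```

Call:
move_arm(
  series="4 2 0 -10 0;8 4 0 -20 0;12.8 6 0 -30 0;12.8 6 0 -41 0;12.8 6 0 -41 0;12.8 6 5 -41 0;12.8 6 9 -41 0;12.8 6 10.5 -41 0",
)

```text
time_s: 13.4
position: [0.5151, 0.0498, 0.0442]
tool_rot: [[-0.944, 0.33, -0.004], [0.33, 0.944, 0.001], [0.004, -0.001, -1.0]]
ft_force: [-0.1, 0.0, -1.5]
grip_width: 0.0555
gripper_force: 64.5
```

```bash
python3 - <<'E'
from h import *
go(.5155,.0525,.0335,71.5)
E
```

```text
go cm [0.046 0.265 1.065] turn -0.7 rows>=0.2 cur psi 70.8 tcp [0.515 0.05  0.044] w 0.056 f 64.5 t 13.40 q6 -78
```

Call:
move_arm(
  series="0.1 0.2 0.6 -0.7 0;0.1 0.2 1 -0.7 0;0.1 0.2 1.1 -0.7 0;0.1 0.2 1.1 -0.7 0.5;0.1 0.2 1.1 -0.7 0.5;0.1 0.2 1.1 -0.7 0.5;0.1 0.2 1.1 -0.7 0.5",
)

```text
time_s: 14.28
position: [0.516, 0.0527, 0.0355]
tool_rot: [[-0.95, 0.313, 0.0], [0.313, 0.95, -0.0], [-0.0, 0.0, -1.0]]
ft_force: [0.4, 0.1, -0.7]
grip_width: 0.0637
gripper_force: 0.0
```

Call:
move_arm(
  series="0 0 -3 0 0.5;0 0 -8 0 0.5;0 0 -14 0 0.5;0 -5 -16 -4 0.5;-1 -10 -17 -8 0.5;-2 -15 -17 -12 0.5;-3 -20 -17 -12 0.5",
)

```text
time_s: 15.15
position: [0.4815, -0.1482, 0.2057]
tool_rot: [[-0.994, 0.107, 0.001], [0.107, 0.994, -0.0], [-0.001, -0.0, -1.0]]
ft_force: [0.6, 0.7, -0.8]
grip_width: 0.0641
gripper_force: 0.0
```

```bash
python3 - <<'E'
from h import *
refine((.5155,.0525),.049,('scene','side'),12)
refine((.4705,.069),.049,('scene','side'),12)
save('wrist','w3')
a=refine((.5525,-.1575))
go(a[0],a[1],.01,a[2]+90 if a[2]<45 else a[2]-90)
refine((.622,-.171),.027)
refine((.482,-.154),.027)
E
```

```text
can 2 0.896 [   0.517    0.054 -108.312]
can 2 0.844 [ 0.471  0.07  70.883]
can 1 0.929 [ 0.554 -0.156 -6.657]
go cm [-7.216 -0.253 19.547] turn 0.5 rows>=3.3 cur psi 83.9 tcp [ 0.482 -0.146  0.205] w 0.064 f 0.0 t 15.70 q6 -114
can 1 0.925 [ 0.624 -0.171 11.162]
can 1 0.956 [ 0.483 -0.153  7.365]
```

View pics/w3.png

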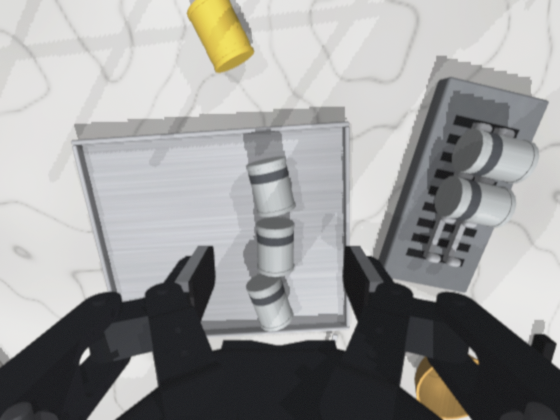

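Call:
move_arm(
  series="-5 -0.2 3 0 0.5;-7.2 -0.2 8 0 0.5;-7.2 -0.2 14 0 0.5;-7.2 -0.2 18 0 0.5;-7.2 -0.2 19.5 0 0.5;-7.2 -0.2 19.5 0 0.5;-7.2 -0.2 19.5 0 0;-7.2 -0.2 19.5 0 -0.2",
)

```text
time_s: 16.9
position: [0.5543, -0.1569, 0.0125]
tool_rot: [[-0.994, 0.108, 0.003], [0.108, 0.994, -0.002], [-0.004, -0.001, -1.0]]
ft_force: [-0.4, -0.0, 4.6]
grip_width: 0.0403
gripper_force: 59.8
```

Call:
move_arm(
  series="0 0 0 0 -0.2;0 0 0 0 -0.2;0 0 -2 0 -0.2;0 -4 -2 0 -0.2;0 -8 -2 0 -0.2;0 -8 -1 0 -0.2;0 -8 0 0 -0.2;0 -8 0 0 -0.2",
)

```text
time_s: 17.9
position: [0.5447, -0.2359, 0.0123]
tool_rot: [[-0.994, 0.107, 0.001], [0.107, 0.994, -0.002], [-0.001, -0.002, -1.0]]
ft_force: [-7.6, -2.5, 16.4]
grip_width: 0.0405
gripper_force: 65.8
```

Call:
move_arm(
  series="0 0 0 0 0.2;0 0 0 0 0.4;0 0 0 0 0.4;0 0 -4 0 0.5;0 0 -10 0 0.5;0 0 -16 10 0.5;0 0 -19 20 0.5;0 0 -19 30 0.5",
)

```text
time_s: 18.9
position: [0.5454, -0.2362, 0.2031]
tool_rot: [[-0.804, 0.595, 0.004], [0.595, 0.804, -0.003], [-0.005, 0.0, -1.0]]
ft_force: [-0.2, -0.8, -0.2]
grip_width: 0.064
gripper_force: 0.0
```

```bash
python3 - <<'E'
from h import *
for P in [(.55,-.236),(.623,-.171),(.483,-.153)]: refine(P,.027,('scene','side'),20)
save('wrist','w4')
a=refine((.55,-.236),.027)
if a is not None: go(a[0],a[1],.01,a[2])
E
```

```text
can 2 0.917 [ 0.544 -0.234 -5.94 ]
can 2 0.917 [ 0.623 -0.17   8.807]
can 2 0.903 [ 0.481 -0.153  3.553]
can 1 0.957 [ 0.544 -0.234 -5.715]
go cm [ 0.149  0.076 19.037] turn 59.5 rows>=5.6 cur psi 53.8 tcp [ 0.545 -0.236  0.2  ] w 0.064 f 0.0 t 19.65 q6 -89
```

Call:
move_arm(
  series="0.1 0.1 0 10 0.5;0.1 0.1 2 20 0.5;0.1 0.1 6 30 0.5;0.1 0.1 10 40 0.5;0.1 0.1 13 50 0.5;0.1 0.1 16 59 0.5;0.1 0.1 18 59 0.5;0.1 0.1 19 59 0.5",
)

```text
time_s: 20.65
position: [0.5441, -0.2345, 0.0094]
tool_rot: [[0.091, 0.996, -0.001], [0.996, -0.091, 0.001], [0.001, -0.001, -1.0]]
ft_force: [0.6, 0.1, 0.1]
grip_width: 0.0639
gripper_force: 0.0
```

Call:
move_arm(
  series="0 0 0 0 0.5;0 0 0 0 0;0 0 0 0 0;0 0 0 0 0;0 0 -5 0 0;0 0 -11 0 0;4 0 -14 -8 0;9 0 -14 -18 0",
)

```text
time_s: 21.65
position: [0.5533, -0.1449, 0.153]
tool_rot: [[-0.225, 0.974, 0.005], [0.974, 0.225, -0.002], [-0.003, 0.004, -1.0]]
ft_force: [0.1, -0.1, -2.9]
grip_width: 0.0556
gripper_force: 64.4
```

```bash
python3 - <<'E'
from h import *
go(.561,.0365,.15,71.5)
E
```

```text
go cm [17.508  4.828  0.261] turn -58.5 rows>=5.5 cur psi 13.0 tcp [ 0.553 -0.145  0.153] w 0.056 f 64.4 t 21.65 q6 -40
```

Call:
move_arm(
  series="4 1 0 -10 0;8 2 0 -20 0;13 3.5 0 -30 0;17.5 4.8 0 -40 0;17.5 4.8 0 -50 0;17.5 4.8 0 -58 0;17.5 4.8 5 -58 0;17.5 4.8 9 -58 0",
)

```text
time_s: 22.65
position: [0.5601, 0.0364, 0.0591]
tool_rot: [[-0.944, 0.329, -0.0], [0.329, 0.944, 0.0], [0.0, -0.0, -1.0]]
ft_force: [0.3, -0.3, -1.0]
grip_width: 0.0555
gripper_force: 64.6
```

```bash
python3 - <<'E'
from h import *
go(.561,.0365,.032,71.5)
E
```

```text
go cm [-0.082  0.035  2.707] turn -0.7 rows>=0.4 cur psi 70.8 tcp [0.56  0.036 0.059] w 0.055 f 64.6 t 22.65 q6 -79
```

Call:
move_arm(
  series="-0.1 0 1.5 -0.7 0;-0.1 0 2.3 -0.7 0;-0.1 0 2.6 -0.7 0;-0.1 0 2.6 -0.7 0;-0.1 0 2.6 -0.7 0.5;-0.1 0 2.6 -0.7 0.5;-0.1 0 2.6 -0.7 0.5",
)

```text
time_s: 23.52
position: [0.5618, 0.0359, 0.0347]
tool_rot: [[-0.948, 0.317, 0.001], [0.317, 0.948, -0.0], [-0.001, 0.0, -1.0]]
ft_force: [0.4, -0.5, -1.3]
grip_width: 0.064
gripper_force: 0.0
```

Call:
move_arm(
  series="0 0 -3 0 0.5;0 0 -8 0 0.5;0 0 -14 10 0.5;-3 -5 -17 20 0.5;-6 -10 -17 30 0.5;-9 -14 -17 40 0.5;-12.4 -17.7 -17 50 0.5;-12.4 -17.7 -17 60 0.5",
)

```text
time_s: 24.52
position: [0.6234, -0.1746, 0.2034]
tool_rot: [[-0.19, 0.982, -0.0], [0.982, 0.19, -0.0], [-0.0, -0.0, -1.0]]
ft_force: [-0.5, 0.5, 0.2]
grip_width: 0.0642
gripper_force: 0.0
```

```bash
python3 - <<'E'
from h import *
for P in [(.561,.038),(.516,.0535),(.471,.069)]: refine(P,.049,('scene','side'),12)
a=refine((.623,-.170),.027)
go(a[0],a[1],.01,a[2])
E
```

```text
can 2 0.893 [   0.561    0.038 -107.424]
can 2 0.83 [ 0.517  0.052 69.554]
can 2 0.84 [ 0.471  0.069 69.799]
can 1 0.938 [ 0.623 -0.171 10.991]
go cm [-0.008  0.016 19.443] turn 0.5 rows>=3.1 cur psi 11.5 tcp [ 0.623 -0.171  0.204] w 0.064 f 0.0 t 25.23 q6 -37
```

Call:
move_arm(
  series="0 0 6 0 0.5;0 0 12 0 0.5;0 0 16 0 0.5;0 0 18.5 0 0.5;0 0 19.4 0 0.5;0 0 19.4 0 0.5;0 0 19.4 0 0.1;0 0 19.4 0 0",
)

```text
time_s: 26.22
position: [0.6236, -0.1715, 0.0117]
tool_rot: [[-0.199, 0.98, 0.002], [0.98, 0.199, -0.001], [-0.002, 0.002, -1.0]]
ft_force: [0.6, -0.3, 3.2]
grip_width: 0.0552
gripper_force: 63.6
```

Call:
move_arm(
  series="0 0 0 0 0;0 0 0 0 0;0 0 -5 0 0;0 0 -11 0 0;3 -0.6 -16 -8 0;8 -1.4 -16 -17 0;13 -2.3 -16 -26 0;18 -3.2 -16 -36 0",
)

```text
time_s: 27.22
position: [0.5546, 0.0002, 0.1703]
tool_rot: [[-0.741, 0.672, -0.001], [0.672, 0.741, 0.0], [0.001, -0.0, -1.0]]
ft_force: [0.1, 1.0, -1.3]
grip_width: 0.0554
gripper_force: 64.6
```

```bash
python3 - <<'E'
from h import *
go(.5388,.0455,.17,71.5)
E
```

```text
go cm [4.211 2.291 0.036] turn -23.7 rows>=2.2 cur psi 47.8 tcp [0.555 0.    0.17 ] w 0.055 f 64.6 t 27.23 q6 -60
```

Call:
move_arm(
  series="3 1.5 0 -10 0;4.2 2.3 0 -20 0;4.2 2.3 0 -24 0;4.2 2.3 4 -24 0;4.2 2.3 7 -24 0;4.2 2.3 8 -24 0;4.2 2.3 8.3 -24 0;4.2 2.3 8.3 -24 0",
)

```text
time_s: 28.22
position: [0.5408, 0.0441, 0.0882]
tool_rot: [[-0.948, 0.317, 0.001], [0.317, 0.948, -0.0], [-0.001, 0.0, -1.0]]
ft_force: [-0.4, -0.4, -1.8]
grip_width: 0.0554
gripper_force: 64.6
```

```bash
python3 - <<'E'
from h import *
go(.5388,.0455,.070,71.5)
im=save('scene','s1'); im2=save('side','d1')
p=proj(im,[.52,.05,.05])[0]; q=proj(im2,[.52,.05,.05])[0]
def crop(i,p): 
    x,y=int(p[0]),int(p[1]); return cv2.resize(i['pixels'][max(0,y-60):y+60,x-65:x+65],(390,360),interpolation=cv2.INTER_CUBIC)
cv2.imwrite('pics/c1.png',np.hstack([crop(im,p),crop(im2,q)]))
E
```

```text
go cm [0.234 0.072 1.824] turn -0.0 rows>=0.3 cur psi 71.5 tcp [0.541 0.044 0.088] w 0.055 f 64.6 t 28.23 q6 -79
```

View pics/c1.png

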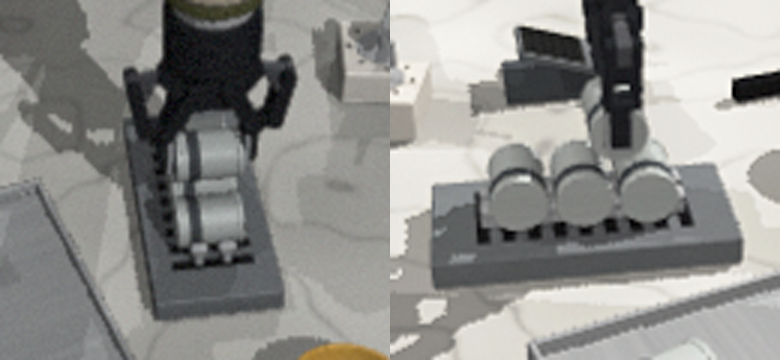

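Call:
move_arm(
  series="0.2 0.1 0.6 0 0;0.2 0.1 1.2 0 0;0.2 0.1 1.6 0 0;0.2 0.1 1.8 0 0;0.2 0.1 1.8 0 0",
)

```text
time_s: 28.95
position: [0.5391, 0.0456, 0.07]
tool_rot: [[-0.948, 0.317, 0.001], [0.317, 0.948, -0.0], [-0.001, 0.0, -1.0]]
ft_force: [-1.1, -0.1, 4.6]
grip_width: 0.0548
gripper_force: 65.5
```

```bash
python3 - <<'E'
from h import *
go(.5388,.0455,.070,71.5); print(observe()['ft_force'])
E
```

```text
go cm [ 0.027 -0.02  -0.001] turn 0.0 rows>=0.0 cur psi 71.5 tcp [0.539 0.046 0.07 ] w 0.055 f 65.5 t 28.95 q6 -79
[-1.128 -0.127  4.608]
```

Call:
move_arm(
  series="0 0 0 0 0.4;0 0 0 0 0.5;0 0 0 0 0.5;0 0 0 0 0.5",
)

```text
time_s: 29.45
position: [0.5387, 0.0457, 0.0693]
tool_rot: [[-0.948, 0.317, -0.0], [0.317, 0.948, 0.0], [0.0, -0.0, -1.0]]
ft_force: [-0.7, -0.6, -0.2]
grip_width: 0.0638
gripper_force: 0.0
```

Call:
move_arm(
  series="0 0 -3 0 0.5;0 0 -8 0 0.5;0 0 -13 6 0.5;0 -5 -13 16 0.5;0 -10 -13 26 0.5;0 -15 -13 36 0.5;-0.9 -20.6 -13 46 0.5;-0.9 -20.6 -13 56 0.5",
)

```text
time_s: 30.45
position: [0.4813, -0.1557, 0.1993]
tool_rot: [[-0.257, 0.966, -0.0], [0.966, 0.257, -0.001], [-0.001, -0.0, -1.0]]
ft_force: [0.1, 1.3, 1.1]
grip_width: 0.064
gripper_force: 0.0
```

```bash
python3 - <<'E'
from h import *
refine((.539,.0455),.0859,('scene','side'),12)
for P in [(.561,.038),(.516,.0535),(.471,.069)]: refine(P,.049,('scene','side'),12)
a=refine((.482,-.153),.027)
go(a[0],a[1],.01,a[2])
E
```

```text
can 2 0.608 [ 0.538  0.047 68.005]
can 2 0.757 [ 0.562  0.037 72.212]
can 2 0.732 [   0.509    0.064 -100.867]
can 2 0.761 [   0.472    0.069 -108.671]
can 1 0.95 [ 0.482 -0.153  6.038]
go cm [-0.082  0.019 18.94 ] turn 9.5 rows>=3.0 cur psi 15.5 tcp [ 0.482 -0.152  0.199] w 0.064 f 0.0 t 31.35 q6 -46
```

Call:
move_arm(
  series="0 0 6 5 0.5;0 0 12 9.5 0.5;0 0 16 9.5 0.5;0 0 18 9.5 0.5;0 0 19 9.5 0.5;0 0 19 9.5 0.5;0 0 19 9.5 0.1;0 0 19 9.5 0",
)

```text
time_s: 32.35
position: [0.4824, -0.1528, 0.0103]
tool_rot: [[-0.104, 0.995, 0.002], [0.995, 0.104, -0.001], [-0.001, 0.002, -1.0]]
ft_force: [0.2, 0.3, 2.6]
grip_width: 0.0551
gripper_force: 63.3
```

Call:
move_arm(
  series="0 0 0 0 0;0 0 0 0 0;0 0 -5 0 0;0 0 -11 0 0;3 0.5 -17 -8 0;8 1.2 -17 -17 0;12 2 -17 -26 0;16 2.6 -17 -36 0",
)

```text
time_s: 33.35
position: [0.4907, 0.0108, 0.1794]
tool_rot: [[-0.673, 0.739, -0.0], [0.739, 0.673, 0.0], [0.0, -0.0, -1.0]]
ft_force: [1.0, -0.3, -1.0]
grip_width: 0.0555
gripper_force: 64.9
```

```bash
python3 - <<'E'
from h import *
im=save('scene','s2'); im2=save('side','d2')
p=proj(im,[.52,.05,.05])[0]; q=proj(im2,[.52,.05,.05])[0]
def crop(i,p): 
    x,y=int(p[0]),int(p[1]); return cv2.resize(i['pixels'][max(0,y-60):y+60,x-65:x+65],(390,360),interpolation=cv2.INTER_CUBIC)
cv2.imwrite('pics/c2.png',np.hstack([crop(im,p),crop(im2,q)]))
go(.4938,.0605,.18,71.5)
E
```

```text
go cm [ 3.309  3.496 -0.067] turn -29.1 rows>=2.7 cur psi 42.4 tcp [0.49  0.012 0.179] w 0.055 f 64.7 t 33.45 q6 -55
```

View pics/c2.png

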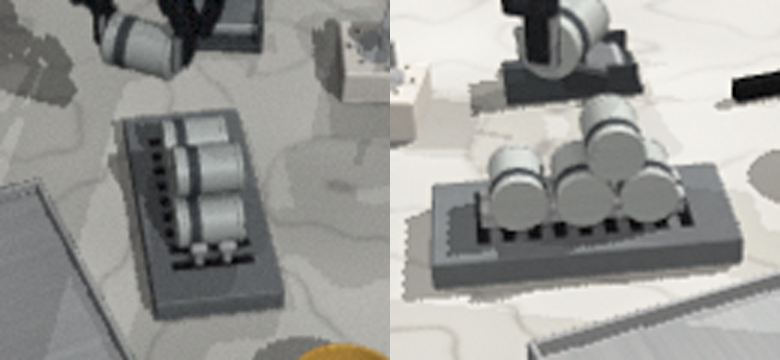

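Call:
move_arm(
  series="3.3 3.5 0 -10 0;3.3 3.5 0 -20 0;3.3 3.5 0 -29 0;3.3 3.5 4 -29 0;3.3 3.5 7 -29 0;3.3 3.5 9 -29 0;3.3 3.5 9.3 -29 0;3.3 3.5 9.3 -29 0",
)

```text
time_s: 34.45
position: [0.4952, 0.057, 0.0869]
tool_rot: [[-0.945, 0.326, 0.0], [0.326, 0.945, -0.0], [-0.0, 0.0, -1.0]]
ft_force: [0.2, 0.3, -1.0]
grip_width: 0.055
gripper_force: 64.8
```

```bash
python3 - <<'E'
from h import *
go(.4938,.0605,.069,71.5)
E
```

```text
go cm [0.248 0.285 1.788] turn -0.5 rows>=0.3 cur psi 71.0 tcp [0.495 0.057 0.087] w 0.055 f 64.8 t 34.45 q6 -78
```

Call:
move_arm(
  series="0.25 0.3 0.4 -0.5 0;0.25 0.3 1 -0.5 0;0.25 0.3 1.5 -0.5 0;0.25 0.3 1.8 -0.5 0;0.25 0.3 1.8 -0.5 0",
)

```text
time_s: 35.08
position: [0.4934, 0.0611, 0.0688]
tool_rot: [[-0.948, 0.317, -0.0], [0.317, 0.948, 0.0], [0.0, 0.0, -1.0]]
ft_force: [-3.3, 1.9, 5.7]
grip_width: 0.0552
gripper_force: 65.9
```

```bash
python3 - <<'E'
from h import *
go(.4938,.0605,.069,71.5); print(observe()['ft_force'])
E
```

```text
go cm [-0.06  -0.041 -0.022] turn -0.0 rows>=0.0 cur psi 71.5 tcp [0.493 0.061 0.069] w 0.055 f 65.9 t 35.08 q6 -78
[-3.295  1.938  5.698]
```

Release, rise and look at everything.

Call:
move_arm(
  series="0 0 0 0 0.4;0 0 0 0 0.5;0 0 0 0 0.5;0 0 0 0 0.5",
)

```text
time_s: 35.58
position: [0.4936, 0.0609, 0.0684]
tool_rot: [[-0.948, 0.317, -0.0], [0.317, 0.948, 0.0], [0.0, -0.0, -1.0]]
ft_force: [0.7, 1.1, 0.4]
grip_width: 0.0641
gripper_force: 0.0
```

Call:
move_arm(
  series="0 0 -3 0 0.5;0 0 -8 0 0.5;0 0 -13 0 0.5;-1 6 -13 0 0.5;0 12 -13 0 0.5;2 16 -13 0 0.5;2 16 -13 0 0.5",
)

```text
time_s: 36.45
position: [0.5247, 0.2216, 0.1981]
tool_rot: [[-0.95, 0.314, -0.0], [0.314, 0.95, 0.0], [0.001, 0.0, -1.0]]
ft_force: [0.5, -0.3, -0.0]
grip_width: 0.0639
gripper_force: 0.0
```

```bash
python3 - <<'E'
from h import *
im=save('scene','s3'); im2=save('side','d3'); save('wrist','w5')
p=proj(im,[.52,.05,.05])[0]; q=proj(im2,[.52,.05,.05])[0]
def crop(i,p): 
    x,y=int(p[0]),int(p[1]); return cv2.resize(i['pixels'][max(0,y-60):y+60,x-65:x+65],(390,360),interpolation=cv2.INTER_CUBIC)
cv2.imwrite('pics/c3.png',np.hstack([crop(im,p),crop(im2,q)]))
for c in ('scene','side'): show('can1',c,'mark_of')
o=pick(masks('key_grip'),(.426,.303,.071),30)
K=[box(.046,.008,.058,.084),box(.012,.012,.04,.06)]
print('key',len(o),fit((.426,.303),K,o,0,Y))
o=pick(masks('key_grip',('wrist',)),(.426,.303,.071),80); print('key w',len(o),fit((.426,.303),K,o,0,Y) if o else 0)
for c in ('scene','side','wrist'): show('key_grip',c,'mark_of')
go(.425,.304,.2,49)
E
```

```text
mark_of scene can1 0.9 [0.562 0.035 0.045]
mark_of scene can1 0.84 [0.498 0.055 0.088]
mark_of scene can1 0.82 [ 0.329 -0.185  0.024]
mark_of scene can1 0.63 [0.534 0.043 0.084]
mark_of scene can1 0.48 [0.515 0.054 0.046]
mark_of scene can1 0.37 [0.471 0.067 0.046]
mark_of side can1 0.97 [0.538 0.046 0.089]
mark_of side can1 0.89 [ 0.328 -0.185  0.021]
mark_of side can1 0.74 [0.516 0.053 0.047]
mark_of side can1 0.67 [0.563 0.035 0.05 ]
mark_of side can1 0.61 [0.471 0.07  0.05 ]
mark_of side can1 0.55 [0.496 0.059 0.084]
key 1 (np.float64(0.8063325881958008), array([  0.426,   0.302, -53.212]))
key w 1 (np.float64(0.8905584812164307), array([  0.427,   0.304, -43.965]))
mark_of scene key_grip 0.56 [0.426 0.304 0.07 ]
mark_of side key_grip 0.57 [0.422 0.305 0.07 ]
mark_of side key_grip 0.38 [0.769 0.051 0.003]
mark_of wrist key_grip 0.66 [0.427 0.298 0.068]
mark_of wrist key_grip 0.36 [ 0.513  0.055 -0.   ]
go cm [12.228  4.88  -0.16 ] turn 22.5 rows>=2.1 cur psi 71.5 tcp [0.525 0.219 0.198] w 0.064 f 0.0 t 37.15 q6 -61
```

View pics/c3.png

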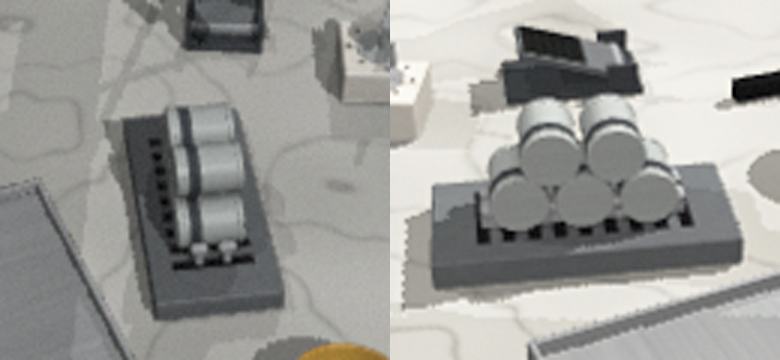

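View pics/w5.png

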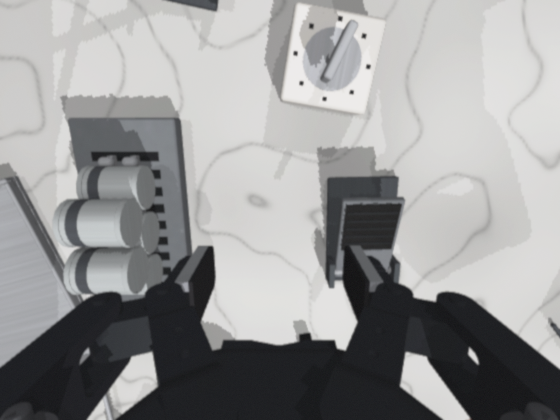

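Call:
move_arm(
  series="4 1.5 0 8 0.2;8 3 0 16 0.2;12 4.8 0 25 0.2;12 4.8 0 25 0.2;12 4.8 0 25 0.2",
)

```text
time_s: 37.78
position: [0.4273, 0.3024, 0.1985]
tool_rot: [[-0.726, 0.687, 0.001], [0.687, 0.726, -0.0], [-0.0, 0.0, -1.0]]
ft_force: [0.9, -0.3, 1.0]
grip_width: 0.0512
gripper_force: 0.0
```

```bash
python3 - <<'E'
from h import *
K=[box(.046,.008,.058,.084),box(.012,.012,.04,.06)]
o=pick(masks('key_grip',('wrist',)),(.426,.303,.071),80); f=fit((.426,.303),K,o,0,Y) if o else 0; print('key w',len(o),f)
save('wrist','w6'); show('key_grip','wrist','mark_of'); 
go(f[1][0],f[1][1],.054,f[1][2]+90)
E
```

```text
key w 1 (np.float64(0.8475406169891357), array([  0.426,   0.305, -43.632]))
mark_of wrist key_grip 0.85 [0.425 0.299 0.069]
go cm [ 0.321  0.091 14.426] turn 0.1 rows>=2.3 cur psi 46.5 tcp [0.428 0.302 0.198] w 0.052 f 0.0 t 37.98 q6 -24
```

View pics/w6.png

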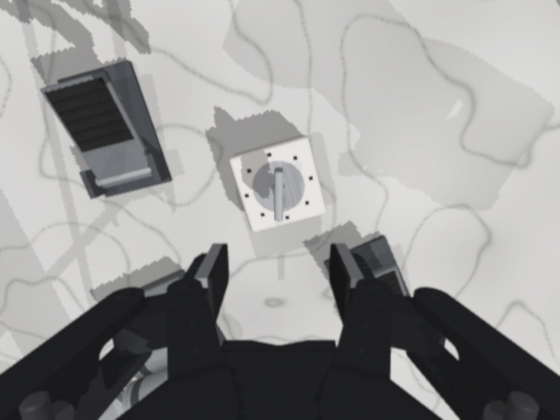

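Call:
move_arm(
  series="0.2 0.1 6 0 0.2;0.2 0.1 10 0 0;0.2 0.1 13 0 0;0.2 0.1 14.4 0 0;0.2 0.1 14.4 0 0;0.2 0.1 14.4 0 -0.9;0.2 0.1 14.4 0 -1;0.2 0.1 14.4 0 -1",
  force=80,
)

```text
time_s: 38.98
position: [0.4254, 0.3037, 0.0554]
tool_rot: [[-0.726, 0.688, -0.001], [0.688, 0.726, -0.002], [-0.001, -0.002, -1.0]]
ft_force: [-4.5, -7.2, 7.7]
grip_width: 0.0065
gripper_force: 78.6
```

Call:
move_arm(
  series="0 0 0 0 -1;0 0 0 0 -1;0 0 0 0 -1",
)

```text
time_s: 39.35
position: [0.4254, 0.3037, 0.0554]
tool_rot: [[-0.726, 0.688, -0.001], [0.688, 0.726, -0.002], [-0.001, -0.002, -1.0]]
ft_force: [-4.7, -7.6, 5.7]
grip_width: 0.0064
gripper_force: 78.6
```

```bash
python3 - <<'E'
from h import *
go(.426,.304,.054,46.4); s=observe(); print(s['ft_force'],s['wrist_torque'])
E
```

```text
go cm [-0.027  0.062  0.137] turn 0.1 rows>=0.0 cur psi 46.5 tcp [0.425 0.304 0.055] w 0.006 f 78.6 t 39.35 q6 -24
[-4.729 -7.595  5.681] [-1.21   0.665 -0.097]
```

Call:
move_arm(
  series="0 -0.1 0 0 -1;0 -0.1 0 10 -1;0 -0.1 0 20 -1;0 -0.1 0 30 -1;0 -0.1 0 40 -1;0 -0.1 0 50 -1;0 -0.1 0 60 -1;0 -0.1 0 70 -1",
)

```text
time_s: 40.35
position: [0.4256, 0.3037, 0.0554]
tool_rot: [[0.404, 0.915, 0.001], [0.915, -0.404, -0.0], [0.0, 0.001, -1.0]]
ft_force: [-0.9, -3.7, 5.1]
grip_width: 0.0066
gripper_force: 78.6
```

```bash
python3 - <<'E'
from h import *
go(.426,.304,.054,46.4); s=observe(); R=np.array(s['tool_rot']); print(s['ft_force'],s['wrist_torque'],R.T@s['ft_force'])
E
```

```text
go cm [0.04  0.025 0.141] turn -70.2 rows>=6.6 cur psi -23.8 tcp [0.426 0.304 0.055] w 0.007 f 78.6 t 40.35 q6 46
[-0.868 -3.693  5.13 ] [-0.723  0.316  0.165] [-3.729  0.702 -5.129]
```

Small forces; keep turning (q6 46 → 126).

Call:
move_arm(
  series="0 0 0 10 -1;0 0 0 20 -1;0 0 0 30 -1;0 0 0 40 -1;0 0 0 50 -1;0 0 0 60 -1;0 0 0 70 -1;0 0 0 70 -1",
)

```text
time_s: 41.35
position: [0.4257, 0.3036, 0.0554]
tool_rot: [[0.998, -0.063, 0.001], [-0.063, -0.998, -0.001], [0.001, 0.001, -1.0]]
ft_force: [-0.6, -5.6, 4.2]
grip_width: 0.007
gripper_force: 78.7
```

```bash
python3 - <<'E'
from h import *
go(.426,.304,.054,46.4); s=observe(); R=np.array(s['tool_rot']); print(s['wrist_torque'],R.T@s['ft_force'])
E
```

```text
go cm [ 0.028 -0.046  0.137] turn -140.0 rows>=13.1 cur psi -93.6 tcp [0.426 0.304 0.055] w 0.007 f 78.7 t 41.35 q6 116
[-0.836  0.154 -0.062] [-0.221  5.609 -4.183]
```

Call:
move_arm(
  series="0 0 0 0 0;0 0 0 0 0;0 0 -3 0 0;0 0 -6 -10 0;0 0 -6 -20 0;0 0 -6 -30 0;0 0 -6 -40 0;0 0 -6 -50 0",
)

```text
time_s: 42.35
position: [0.4254, 0.3042, 0.1145]
tool_rot: [[0.684, 0.729, 0.0], [0.729, -0.684, 0.0], [0.001, -0.0, -1.0]]
ft_force: [0.3, -0.6, 0.0]
grip_width: 0.0428
gripper_force: 0.0
```

Call:
move_arm(
  series="0 0 0 -10 0;0 0 0 -20 0;0 0 0 -30 0;0 0 0 -40 0;0 0 0 -50 0;0 0 0 -60 0;0 0 0 -70 0;0 0 0 -80 0",
)

```text
time_s: 43.35
position: [0.4254, 0.3042, 0.1145]
tool_rot: [[-0.6, 0.8, 0.0], [0.8, 0.6, 0.0], [0.0, 0.0, -1.0]]
ft_force: [-0.7, 0.4, 0.4]
grip_width: 0.0426
gripper_force: 0.0
```

Call:
move_arm(
  series="0 0 0 -10 0;0 0 0 -20 0;0 0 0 -30 0;0 0 0 -40 0;0 0 0 -50 0;0 0 0 -50 0",
)

```text
time_s: 44.1
position: [0.4254, 0.3042, 0.1145]
tool_rot: [[-0.998, 0.063, 0.0], [0.063, 0.998, 0.0], [-0.0, 0.0, -1.0]]
ft_force: [-0.5, -0.5, -0.4]
grip_width: 0.0426
gripper_force: 0.0
```

```bash
python3 - <<'E'
from h import *
K=[box(.046,.008,.058,.084),box(.012,.012,.04,.06)]
save('wrist','w7')
o=pick(masks('key_grip',('scene','side','wrist')),(.426,.304,.071),80); f=fit((.426,.304),K,o,0,Y) if o else 0; print('key w',len(o),f)
go(.426,.304,.055,86.4)
E
```

```text
key w 3 (np.float64(0.7900667786598206), array([ 0.426,  0.305, -3.811]))
go cm [-0.058  0.001  5.939] turn 0.0 rows>=1.0 cur psi 86.4 tcp [0.425 0.304 0.114] w 0.043 f 0.0 t 44.45 q6 -64
```

View pics/w7.png

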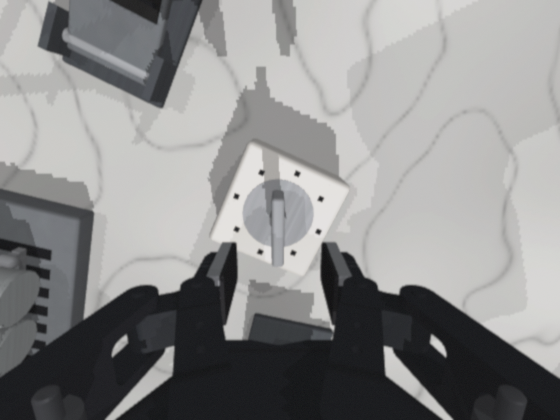

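Call:
move_arm(
  series="0 0 4 0 0;0 0 5.9 0 0;0 0 5.9 0 0;0 0 5.9 0 -1;0 0 5.9 0 -1;0 0 5.9 0 -1;0 0 5.9 0 -1;0 0 5.9 0 -1",
)

```text
time_s: 45.45
position: [0.4258, 0.3035, 0.0564]
tool_rot: [[-0.998, 0.061, 0.002], [0.061, 0.998, -0.001], [-0.002, -0.001, -1.0]]
ft_force: [-0.5, -5.2, 5.1]
grip_width: 0.0065
gripper_force: 78.5
```

Call:
move_arm(
  series="0 0 0 8 -1;0 0 0 16 -1;0 0 0 24 -1;0 0 0 32 -1;0 0 0 36 -1;0 0 0 36 -1",
)

```text
time_s: 46.2
position: [0.4258, 0.3034, 0.0564]
tool_rot: [[-0.771, 0.637, 0.001], [0.637, 0.771, -0.001], [-0.002, 0.0, -1.0]]
ft_force: [-1.2, -7.7, 6.2]
grip_width: 0.0066
gripper_force: 78.8
```

```bash
python3 - <<'E'
from h import *
go(.426,.304,.054,86.4); s=observe(); R=np.array(s['tool_rot']); print(s['wrist_torque'],R.T@s['ft_force'])
E
```

```text
go cm [0.02  0.063 0.243] turn -35.9 rows>=3.4 cur psi 50.5 tcp [0.426 0.303 0.056] w 0.007 f 78.8 t 46.20 q6 -28
[-1.015  0.071 -0.035] [-3.98  -6.749 -6.192]
```

Call:
move_arm(
  series="0 0 0 5 -1;0 0 0 10 -1;0 0 0 12 -1;0 0 0 12 -1",
)

```text
time_s: 46.7
position: [0.4257, 0.3033, 0.0564]
tool_rot: [[-0.622, 0.783, 0.001], [0.783, 0.622, -0.001], [-0.002, 0.0, -1.0]]
ft_force: [-0.6, -6.5, 7.2]
grip_width: 0.0064
gripper_force: 78.8
```

```bash
python3 - <<'E'
from h import *
go(.426,.304,.054,50.5); s=observe(); print(s['wrist_torque'],s['joint_efforts'])
E
```

```text
go cm [0.035 0.064 0.242] turn -12.0 rows>=1.1 cur psi 38.5 tcp [0.426 0.303 0.056] w 0.006 f 78.8 t 46.70 q6 -16
[-1.144  0.095 -0.036] [  2.687 -43.078 -16.497   1.217  -0.797   0.105]
```

Call:
move_arm(
  series="0 0 0 5 -1;0 0 0 8 -1;0 0 0 8 -1",
)

```text
time_s: 47.08
position: [0.4257, 0.3033, 0.0565]
tool_rot: [[-0.51, 0.86, 0.002], [0.86, 0.51, -0.002], [-0.003, 0.0, -1.0]]
ft_force: [0.1, -6.9, 6.1]
grip_width: 0.0064
gripper_force: 102.0
```

```bash
python3 - <<'E'
from h import *
go(.426,.304,.054,50.5); s=observe(); print(s['wrist_torque'],s['joint_efforts'])
E
```

```text
go cm [0.044 0.063 0.248] turn -19.8 rows>=1.9 cur psi 30.7 tcp [0.426 0.303 0.056] w 0.006 f 102.0 t 47.08 q6 -8
[-1.07   0.177  1.495] [  1.058 -42.77  -16.41    2.01   -0.837   1.701]
```

Call:
move_arm(
  series="0 0 0 0 -1;0 0 0 0 -1;0 0 0 0 -0.2;0 0 0 0 0;0 0 -4 0 0;0 0 -8 0 0;-3.5 6 -8 0 -0.5;-7.7 12.9 -8 0 -1",
)

```text
time_s: 48.08
position: [0.552, 0.3039, 0.1366]
tool_rot: [[-0.508, 0.861, 0.002], [0.861, 0.508, 0.001], [-0.0, 0.002, -1.0]]
ft_force: [-0.0, 0.3, 0.1]
grip_width: 0.0066
gripper_force: 0.0
```

```bash
python3 - <<'E'
from h import *
K=[box(.046,.008,.058,.084),box(.012,.012,.04,.06)]
o=pick(masks('key_grip'),(.426,.304,.071),30); print('key',len(o),fit((.426,.304),K,o,0,Y) if o else 0)
for c in ('scene','side','wrist'): show('pedal_pad',c,'mark_of')
for c in ('scene','side'): show('can1',c,'mark_of')
go(.5765,.303,.06,31)
E
```

```text
key 2 (np.float64(0.6256681084632874), array([  0.426,   0.305, -47.035]))
mark_of scene pedal_pad 0.82 [0.233 0.228 0.046]
mark_of scene pedal_pad 0.63 [0.576 0.303 0.045]
mark_of scene pedal_pad 0.45 [ 0.543 -0.221 -0.003]
mark_of side pedal_pad 0.87 [0.233 0.228 0.048]
mark_of side pedal_pad 0.56 [0.581 0.304 0.045]
mark_of scene can1 0.79 [0.495 0.057 0.089]
mark_of scene can1 0.77 [ 0.33  -0.186  0.025]
mark_of scene can1 0.76 [0.536 0.043 0.084]
mark_of scene can1 0.7 [0.561 0.035 0.05 ]
mark_of scene can1 0.55 [0.473 0.068 0.048]
mark_of scene can1 0.46 [0.518 0.053 0.047]
mark_of side can1 0.92 [ 0.33  -0.185  0.025]
mark_of side can1 0.86 [0.472 0.067 0.049]
mark_of side can1 0.85 [0.538 0.043 0.086]
mark_of side can1 0.79 [0.496 0.063 0.083]
mark_of side can1 0.71 [0.517 0.054 0.048]
mark_of side can1 0.64 [0.564 0.035 0.049]
go cm [-1.439  2.286  7.579] turn -0.5 rows>=1.3 cur psi 30.5 tcp [0.55  0.304 0.136] w -0.000 f 0.0 t 48.52 q6 -12
```

Call:
move_arm(
  series="0 0 -6 -10 -1;0 0 -6 -20 -1;0 0 -6 -30 -1;0 0 -6 -40 -1;0 0 -6 -50 -1;0 0 -6 -55 -1;0 0 -6 -55 -1",
)

```text
time_s: 49.4
position: [0.5499, 0.3037, 0.1957]
tool_rot: [[-0.997, 0.079, 0.0], [0.079, 0.997, 0.0], [-0.0, 0.0, -1.0]]
ft_force: [-0.8, 0.7, 0.6]
grip_width: 0.0001
gripper_force: 0.0
```

```bash
python3 - <<'E'
from h import *
K=[box(.046,.008,.058,.084),box(.012,.012,.04,.06)]
im=save('wrist','w8')
o=pick(masks('key_grip',('wrist',)),(.426,.304,.071),80); print('key',len(o),fit((.426,.304),K,o,0,np.radians(np.arange(-90,0,7))) if o else 0)
# draw hypothesised wings
for a,c in ((-59.3,(0,255,0)),(-47,(0,0,255))):
    u=np.array([np.cos(np.radians(a)),np.sin(np.radians(a))])*.023
    p=proj(im,[[.426+u[0],.304+u[1],.084],[.426-u[0],.304-u[1],.084]]).astype(int); print(a,p.tolist())
p=proj(im,[.426,.304,.07])[0].astype(int)
c=im['pixels'][max(0,p[1]-60):p[1]+60,max(0,p[0]-60):p[0]+60]; print(p, c.shape)
cv2.imwrite('pics/c8.png',cv2.resize(c,None,fx=4,fy=4,interpolation=cv2.INTER_CUBIC))
show('pedal_pad','wrist','mark_of')
go(.5765,.303,.06,85)
E
```

```text
key 1 (np.float64(0.9090461134910583), array([  0.427,   0.304, -54.537]))
-59.3 [[240, 63], [289, 24]]
-47 [[244, 68], [284, 18]]
[265  48] (108, 120, 3)
mark_of wrist pedal_pad 0.84 [0.584 0.304 0.048]
go cm [-2.62   0.157 13.555] turn 0.4 rows>=2.2 cur psi 85.4 tcp [0.55  0.304 0.196] w -0.000 f 0.0 t 49.60 q6 -67
```

View pics/c8.png

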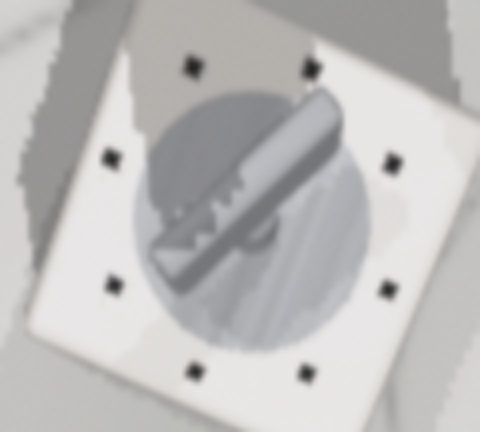

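Call:
move_arm(
  series="-2.9 0.1 5 0 -1;-2.9 0.1 10 0 -1;-2.9 0.1 13.5 0 -1;-2.9 0.1 14.8 0 -1;-2.9 0.1 15.6 0 -1;-2.9 0.1 16.2 0 -1;-2.9 0.1 16.6 0 -1",
)

```text
time_s: 50.48
position: [0.5798, 0.3027, 0.031]
tool_rot: [[-0.997, 0.079, 0.002], [0.079, 0.997, 0.001], [-0.002, 0.001, -1.0]]
ft_force: [-2.7, 0.1, 6.7]
grip_width: -0.0
gripper_force: 3.1
```

```bash
python3 - <<'E'
from h import *
go(.579,.303,.023,85.4); print(observe()['ft_force'])
E
```

```text
go cm [0.079 0.022 0.8  ] turn 0.1 rows>=0.1 cur psi 85.5 tcp [0.58  0.303 0.031] w -0.000 f 3.1 t 50.48 q6 -68
[-2.746  0.06   6.746]
```

Call:
move_arm(
  series="0 0 0.3 0 -1;0 0 0.5 0 -1;0 0 0.7 0 -1;0 0 0.8 0 -1;0 0 0.8 0 -1",
)

```text
time_s: 51.1
position: [0.5793, 0.3029, 0.0236]
tool_rot: [[-0.997, 0.078, 0.001], [0.078, 0.997, 0.001], [-0.001, 0.001, -1.0]]
ft_force: [-5.4, 0.5, 9.6]
grip_width: 0.0004
gripper_force: 4.6
```

```bash
python3 - <<'E'
from h import *
go(.579,.303,.023,85.4); print(observe()['ft_force'])
E
```

```text
go cm [0.034 0.007 0.062] turn 0.1 rows>=0.0 cur psi 85.5 tcp [0.579 0.303 0.024] w 0.000 f 4.6 t 51.10 q6 -68
[-5.378  0.507  9.564]
```

Near the stop; press in small steps until the force jumps.

Call:
move_arm(
  series="0 0 0.1 0 -1;0 0 0.2 0 -1;0 0 0.2 0 -1",
)

```text
time_s: 51.48
position: [0.5794, 0.303, 0.0232]
tool_rot: [[-0.997, 0.078, 0.002], [0.078, 0.997, 0.001], [-0.002, 0.002, -1.0]]
ft_force: [-10.4, -1.5, 20.5]
grip_width: -0.0
gripper_force: 10.1
```

Call:
move_arm(
  series="0 0 0.1 0 -1;0 0 0.15 0 -1;0 0 0.15 0 -1",
)

```text
time_s: 51.85
position: [0.5793, 0.303, 0.0229]
tool_rot: [[-0.997, 0.078, 0.003], [0.078, 0.997, 0.002], [-0.003, 0.002, -1.0]]
ft_force: [-12.8, -2.0, 29.5]
grip_width: -0.0001
gripper_force: 14.4
```

Call:
move_arm(
  series="0 0 -1 0 -1;0 0 -3 0 -1;0 0 -8 0 -1;0 0 -14 0 -1;0 0 -18 0 -1;0 0 -18 0 -1",
)

```text
time_s: 52.6
position: [0.5807, 0.3027, 0.2028]
tool_rot: [[-0.997, 0.079, 0.009], [0.079, 0.997, 0.003], [-0.009, 0.003, -1.0]]
ft_force: [-0.4, 0.1, -1.1]
grip_width: 0.0001
gripper_force: 0.0
```

```bash
python3 - <<'E'
from h import *
K=[box(.046,.008,.058,.084),box(.012,.012,.04,.06)]
save('side','d9'); save('scene','s9')
for c in ('scene','side'): show('can1',c,'mark_of'); show('pedal_pad',c,'mark_of')
o=pick(masks('key_grip',('wrist',)),(.426,.304,.071),80); print('key',len(o),fit((.426,.304),K,o,0,np.radians(np.arange(-90,0,7))) if o else 0)
E
```

```text
mark_of scene can1 0.83 [0.535 0.045 0.085]
mark_of scene can1 0.74 [0.562 0.036 0.045]
mark_of scene can1 0.54 [0.473 0.069 0.048]
mark_of scene can1 0.53 [0.495 0.06  0.086]
mark_of scene can1 0.44 [0.515 0.051 0.047]
mark_of scene pedal_pad 0.84 [0.576 0.301 0.048]
mark_of scene pedal_pad 0.7 [0.235 0.226 0.044]
mark_of side can1 0.97 [0.473 0.07  0.05 ]
mark_of side can1 0.79 [0.496 0.062 0.083]
mark_of side can1 0.71 [0.516 0.052 0.048]
mark_of side can1 0.66 [ 0.331 -0.186  0.022]
mark_of side can1 0.57 [0.538 0.041 0.086]
mark_of side can1 0.56 [0.561 0.035 0.051]
mark_of side pedal_pad 0.78 [0.236 0.23  0.047]
mark_of side pedal_pad 0.73 [0.577 0.304 0.045]
key 1 (np.float64(0.8846555352210999), array([  0.427,   0.305, -52.224]))
```

View pics/d9.png

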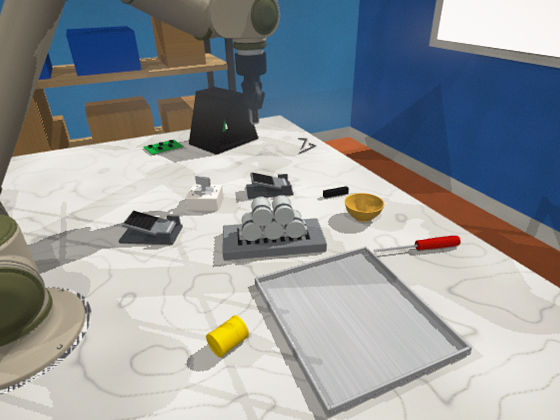

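```bash
python3 -c "
from h import *
print(order.close_job())"
```

```text
the job is handed in; nothing more can be done
None
```

The job is handed in, though the hand-in returned no verdict: all five canisters stand in the rack pyramid (three below, two saddled above), the key was wound until it hit its stop, and the pedal was pressed to its stop and let up.

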